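# Pin back the sprung clamp arm of a gel casting stand

### The job

The sprung clamp arm of the gel casting stand has to be held off the gel tray so that the tray can be taken out later. Take the green-capped pin from the white rack, swing the arm away from the tray against its spring (the pin's shank can do the pushing), and drop the pin fully into the green-ringed hole, on the tray's side of the arm, so that when you let go the arm leans on the pin and stays open. Leave the red and yellow pins in the rack.

Things in the scene. Friction and masses are not known exactly. Their poses are not given: they have to be found in the camera images.
- stand: Fixed grey gel casting stand: slab 250 (x) x 190 (y) x 42 mm (z), origin at the centre of its underside, z up; place and yaw vary. In its frame, mm: clear tray with green gel, 22 high on the slab, at x 20 to 111, y -85 to 10; arm pivot at x 0, y -70 (cap 34 above the slab); at rest the arm spans y -80 to 70, x -7 to 7; hole at x -63, y 27.
- stand_hole (a point): Centre of the mouth of the green-ringed hole, at the slab's top (42 mm above the table), axes as the stand's. Round blind hole 20 mm across, 34 mm deep. A pin fully in has its cap's underside 48 mm above the slab; once let go it leans about 15 degrees in the loose hole under the arm's push, which is fine.
- stand_gap (a point): Spot on the slab's bare top, on the tray's side of the resting arm near its outer end (stand frame x 35, y 48 mm; z at the slab's top). A pin lowered here until its foot is about 4 mm above the slab, then moved level and straight to above the hole, pushes the arm ahead of it and ends on the arm's tray side.
- clamp_arm (a joint): Clamp arm's angle, rad: 0 at rest with its rubber pad on the tray; grows to 0.95 as it swings away from the tray (counter-clockwise from above). Its spring always pulls it to 0: 0.12 N m at 0, 0.26 N m at 0.7 rad (1 to 2.5 N at the pushing point). Leaning on a pin in the hole it reads about 0.6 to 0.7.
- push_face (a point): Point on the arm's side that faces the tray, 115 mm from the pivot axis, at half the arm's height; moves with the arm. The arm is an aluminium bar 150 mm long, 14 thick, 20 high, underside 8 mm and top 28 mm above the slab, with an orange outer end.
- rack: Fixed white pin rack: block 60 (x) x 190 (y) x 45 mm (z), origin at the centre of its underside; place and yaw vary. Three holes 18 mm across, 34 mm deep, in a row at y -60, 0 and 60 mm. There are 36 mm between neighbouring caps: grip a cap with the fingers closing along the rack's x axis.
- pin_green: Green-capped retaining pin: steel, upright, round green plastic cap, 108 mm tall, 0.1 kg. Origin at the centre of its foot, z up. Shank 14 mm across up to 82 mm above the foot; its lowest 9 mm taper to a 6 mm tip. Cap (grasp it) 24 mm across, 82 to 108 mm above the foot, centre at 95. Starts upright in a rack hole, foot 34 mm below the rack's top. This is the one to use.
- pin_red: Red-capped retaining pin: steel, upright, round red plastic cap, 108 mm tall, 0.1 kg. Origin at the centre of its foot, z up. Shank 14 mm across up to 82 mm above the foot; its lowest 9 mm taper to a 6 mm tip. Cap (grasp it) 24 mm across, 82 to 108 mm above the foot, centre at 95. Starts upright in a rack hole, foot 34 mm below the rack's top. Leave it.
- pin_yellow: Yellow-capped retaining pin: steel, upright, round yellow plastic cap, 108 mm tall, 0.1 kg. Origin at the centre of its foot, z up. Shank 14 mm across up to 82 mm above the foot; its lowest 9 mm taper to a 6 mm tip. Cap (grasp it) 24 mm across, 82 to 108 mm above the foot, centre at 95. Starts upright in a rack hole, foot 34 mm below the rack's top. Leave it.
Not all that is in view belongs to the job. What is shaped like the pin_green but purple is not meant.

How it is judged:
At the end, for the whole second after the job is handed in: The green-capped pin stands released in the green-ringed hole (foot at least 22 mm below the mouth and within 12 mm of its centre, leaning less than 24 degrees), the clamp arm stays open at more than 0.5 rad, and both are at rest (value of joint clamp_arm above 0.5 rad and velocity of joint clamp_arm between -0.1 and 0.1 rad/s and horizontal distance between pin_green and stand_hole below 0.012 m and z of pin_green in the frame of stand_hole below -0.022 m and angle between pin_green's own z axis and vertical below 0.42 rad and linear speed of pin_green below 0.05 m/s); the robot touches nothing.
It fails at once if the red pin is taken out of its place in the rack (moved more than 30 mm) (distance of pin_red from where it was at the start of the episode above 0.03 m).
It fails at once if the yellow pin is taken out of its place in the rack (moved more than 30 mm) (distance of pin_yellow from where it was at the start of the episode above 0.03 m).
It also fails if it takes over 43 s, if anything falls off the work surface, if the arm or the gripper's body presses on something with over 40 N, if the wrist force passes 120 N, or if a joint passes its speed limit or range.

### The arm

A 6-joint arm with a two-finger parallel gripper is mounted at the origin on the work surface. World frame = base frame: x ahead of the robot, y to its left, z up, the work surface at z = 0. Lengths are in m, angles in rad, forces in N, time in s.
With the tool pointing down it reaches from about 0.25 to 0.775 m from the base axis. Payload 4 kg.
Tool frame: the origin (TCP) lies at the very end of the fingers, on their centre line; the grasp point (between the pads) lies 19 mm behind it; z points along the fingers, y is the direction in which the jaws open and shut (so a half turn about z gives the same grasp; the last joint's range is limited). The gripper opens to 94 mm and grips with 3 to 60 N. Pads are 16 mm wide; open, the fingers measure 119 mm over their backs; the gripper's body (75 mm by 177 mm) begins 78 mm behind the grasp point.
Start: joints at [1.013, 0.087, 1.371, -0, 1.684, -0.103], TCP at [0.242, 0.494, 0.176] pointing down, gripper open.
Joint ranges: [-3.1, 3.1], [-0.76, 2.03], [0.27, 2.55], [-1.08, 4.22], [0.17, 2.65], [-2.57, 2.57]. Speed limits (rad/s): [2.79, 2.79, 3.14, 3.14, 3.14, 3.14].

### API

Orientations are given as [roll, pitch, yaw] about the fixed x, y, z axes, in that order (R = Rz(yaw) Ry(pitch) Rx(roll)).
In Python, from bench import robot, cams, models gives the robot as it stands.
- The arm moves only by the tool step_arm, never from a script. Its argument "series" is a list of rows, each a list of 5 numbers: the gripper command: -1 is shut, 1 is fully open, values between are in proportion, then the shift along the tool's x, y, z in mm, then the turn about the tool's z in degrees. A call has 1 to 20 rows; each row is the pose to reach, as a shift and turn from the pose commanded when the call began, along the tool's axes at that moment; what a row does not reach only later rows make up. A row lasts 1/8 s, in which the tool goes at most 62.5 mm and 10.7 degrees, less where a joint would pass 70% of its speed; a pose out of reach is approached as far as the arm can. A call with a gripper value outside its range is refused whole. The fingers move at their own pace and stop on an object; the grip force is fixed at half the most. Time passes only in rows, so rows that repeat a pose let the fingers close. It gives the time, the measured TCP pose, the force and the opening at its end, in the units of the state.
- robot.get_obs(): the state, without advancing time (a new reading comes with each control period).
- cams.snapshot(name): name is "side" or "top"; returns a dict with "pixels" (480x640x3 uint8, red, green, blue), "fov_y" (degrees; the focal length in pixels is half the picture's height over the tangent of half this angle, whatever the lens; pixels are square), "cx", "cy" (the principal point, pixels), "k1" (the pictures are not rectified: a ray, as slopes to the right and down, at radius r is drawn at 1 + k1 r^2 times it, then the intrinsics apply), "R" (3x3) and "t" (3): a world point X has camera coordinates R X + t. Camera axes: x right, y down, z forward; pixel columns grow to the right and rows downward; lengths in m; the calibration is good to about 2 mm. A picture is of the moment at which its call begins. There is no depth.
- robot.close_job(): hands the job in, once; it reports no verdict.
Trained networks look in a picture, given as the dict that the camera call returned (one of the last four; its "shot" number tells which), for a name from the list of things; names that differ only in an ending like _2 or _b are one class to them, and where a whole thing is asked for, a point or a joint stands for the part that bears it (a point fixed in the world has none). Each returns a list of dicts, best first, with "p" (0 to 1); they miss things now and then, are a little off and sometimes report something else, mostly with a low value. They report only what shows in the picture. A call takes as long as a camera call. They do not tell look-alikes from the thing itself.
- models.find_in(picture, label): "position" ([x, y, z] in m, in world coordinates, good to about 4 mm: the middle of the surface that is visible of it).
- models.pinpoint(picture, label): "position" ([x, y, z] in m, in world coordinates, good to about 4 mm: a listed point, or the origin of a listed thing).
The state is a dict: "time": time; "joint_positions": joint angles; "qvel": joint speeds; "joint_torque": joint torques, N m; "tool_pos": TCP position; "ee_rot": TCP orientation; "wrist_force": force on the tool from outside, world axes, zero at the start; "wrist_torque": the same for the moment, N m; "width": finger opening in m.
Only numpy, scipy, OpenCV 4.12 (cv2) and the standard library are available. Lean on these libraries where they do the work, as an engineer would, in place of code of your own. Each camera call takes 0.05 s, during which the arm holds its last target. There are 200 camera calls.

## Working session

There is one attempt and no reset: what is moved stays moved. The work goes in short steps, Python scripts to look and compute and a tool call to move; the robot and the scene stay as the last step left them, time stands still between calls to the robot, and variables do not carry over. Pictures are saved under pics/ and viewed, about 8 in all and at most 12, crops included, and the job is handed in when it is done.

Besides the shell and the picture viewer there is one more tool, called after "Request:" as a command line: name --pt "numbers of a row" for each row, then --argument value for the rest. step_arm: Moves the arm, as the interface text tells. Its arguments: {"type":"object","properties":{"series":{"type":"array","items":{"type":"array","items":{"type":"number"}}}},"required":["series"]}

```bash
mkdir -p pics; python3 - <<'E'
from bench import robot,cams,models
import cv2,numpy as np
o=robot.get_obs();print(o['time'],o['tool_pos'],o['ee_rot'],o['width'])
ims=[]
for n in('top','side'):
    s=cams.snapshot(n);ims.append(s['pixels']);cv2.imwrite(f'pics/{n}0.png',s['pixels'][:,:,::-1])
    print(n,s['fov_y'],s['cx'],s['cy'],s['k1'],s['R'],s['t'])
    for l in('stand','stand_hole','stand_gap','push_face','rack','pin_green','pin_red','pin_yellow'):
        print(l,[(np.round(d['position'],4),round(d['p'],2)) for d in models.pinpoint(s,l)][:3])
E
```

```text
0.0 [0.24130719 0.49355793 0.17452573] [-3.13943871e+00 -1.92512786e-04  2.68676478e+00] 0.09389748518905967
top 56.21515434130161 323.33951159458366 238.35870746378146 -0.06420831015458014 [[-0.01910239 -0.99961779 -0.0199843 ]
 [-0.98094551  0.02260329 -0.1929637 ]
 [ 0.19334166  0.01591745 -0.98100236]] [-0.03509045  0.53645267  0.81053475]
stand [(array([ 0.5083,  0.1641, -0.0023]), 0.72)]
stand_hole [(array([0.4559, 0.2072, 0.041 ]), 0.91)]
stand_gap [(array([0.5572, 0.2   , 0.0418]), 0.57)]
push_face [(array([0.5304, 0.2035, 0.0618]), 0.56)]
rack [(array([ 0.5848, -0.2528,  0.0022]), 0.86)]
pin_green [(array([ 0.5684, -0.1918,  0.0106]), 0.75), (array([ 0.5018, -0.1181,  0.0031]), 0.67), (array([ 0.4816, -0.2425, -0.0017]), 0.53)]
pin_red [(array([ 0.5946, -0.3126,  0.0116]), 0.59)]
pin_yellow [(array([ 0.5798, -0.2502,  0.0107]), 0.8)]
side 56.470146379509984 312.8409338919152 239.59506772468353 0.012753333071645855 [[ 0.88181698 -0.47140266  0.01335479]
 [-0.33359744 -0.64355114 -0.68887929]
 [ 0.33333402  0.60301033 -0.72475304]] [-0.49989998  0.21528151  0.69322017]
stand [(array([5.124e-01, 1.662e-01, 3.000e-04]), 0.72), (array([ 0.5818, -0.2485,  0.0013]), 0.25)]
stand_hole [(array([0.4574, 0.212 , 0.0472]), 0.87)]
stand_gap [(array([0.5583, 0.201 , 0.0394]), 0.81), (array([ 0.5889, -0.2477,  0.0115]), 0.36)]
push_face [(array([0.5322, 0.2073, 0.062 ]), 0.56), (array([ 0.5804, -0.25  ,  0.0019]), 0.3)]
rack [(array([ 0.5818, -0.2492,  0.0016]), 0.77)]
pin_green [(array([ 0.4797, -0.2423,  0.002 ]), 0.92), (array([ 5.047e-01, -1.195e-01, -3.000e-04]), 0.71), (array([ 0.5701, -0.1975,  0.0094]), 0.67)]
pin_red [(array([ 0.5915, -0.3097,  0.0075]), 0.97)]
pin_yellow [(array([ 0.5853, -0.2501,  0.0095]), 0.63)]
```

View pics/top0.png

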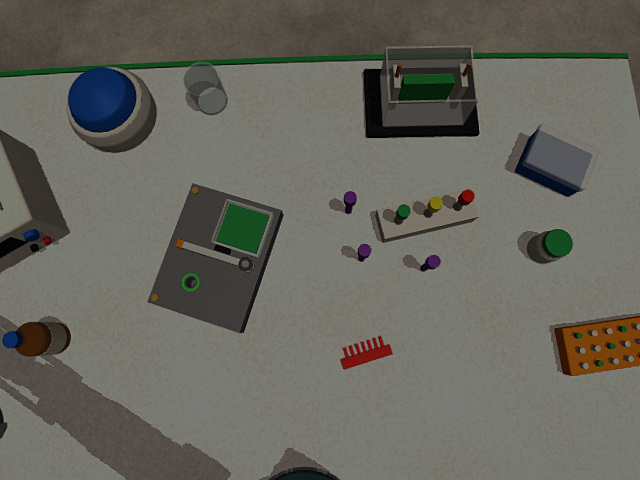

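View pics/side0.png

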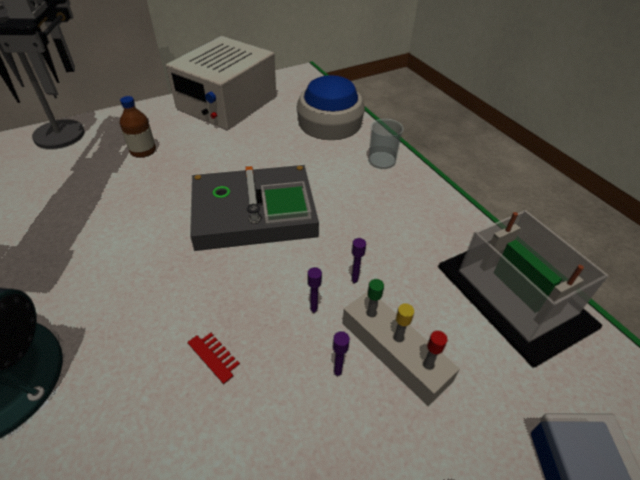

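The green pin is in the rack at top (403,213) / side (375,288). The ringed hole is at top (190,282) / side (221,191). Three purple decoys stand on the table nearby. I'll refine these positions by colour triangulation.

```bash
cat > h.py <<'E'
import numpy as np,cv2
def K(s):
    f=240/np.tan(np.radians(s['fov_y']/2));return np.array([[f,0,s['cx']],[0,f,s['cy']],[0,0,1]])
def ray(s,uv):
    f=K(s)[0,0];d=np.array([(uv[0]-s['cx'])/f,(uv[1]-s['cy'])/f]);p=d.copy()
    for _ in range(20):p=d/(1+s['k1']*(p@p))
    R=np.array(s['R']);v=R.T@np.r_[p,1];return -R.T@np.array(s['t']),v/np.linalg.norm(v)
def onz(s,uv,z):
    c,v=ray(s,uv);return c+v*(z-c[2])/v[2]
def tri(rs):
    A=sum(np.eye(3)-np.outer(v,v) for c,v in rs);b=sum((np.eye(3)-np.outer(v,v))@c for c,v in rs);x=np.linalg.solve(A,b)
    return x,[np.linalg.norm((np.eye(3)-np.outer(v,v))@(x-c)) for c,v in rs]
def proj(s,X):
    q=np.array(s['R'])@X+s['t'];p=q[:2]/q[2];p=p*(1+s['k1']*p@p);return K(s)[0,0]*p+[s['cx'],s['cy']]
H={'green':[(45,80)],'red':[(0,6),(174,180)],'yellow':[(18,34)],'orange':[(8,20)]}
def blob(s,col,uv,r=14):
    hsv=cv2.cvtColor(s['pixels'],cv2.COLOR_RGB2HSV);m=np.zeros(hsv.shape[:2],bool)
    for a,b in H[col]:m|=(hsv[...,0]>=a)&(hsv[...,0]<=b)
    m&=(hsv[...,1]>130)&(hsv[...,2]>40)
    w=np.zeros_like(m);u,v=map(int,uv);w[v-r:v+r+1,u-r:u+r+1]=1;ys,xs=np.nonzero(m&w)
    return np.array([(xs.min()+xs.max())/2,(ys.min()+ys.max())/2]) if 0 else np.array([xs.mean(),ys.mean()]),len(xs)
E
python3 - <<'E'
from bench import cams
from h import *
t=cams.snapshot('top');s=cams.snapshot('side')
for n,c,a,b in(('green','green',(403,213),(375,289)),('red','red',(467,197),(437,342)),('yellow','yellow',(435,204),(405,315)),('hole','green',(190,282),(221,191)),('armend','orange',(181,244),(249,169))):
    (pa,na),(pb,nb)=blob(t,c,a),blob(s,c,b)
    print(n,pa.round(1),na,pb.round(1),nb,*[np.round(q,4) for q in tri([ray(t,pa),ray(s,pb)])])
    if n=='hole':print(onz(t,pa,.042),onz(s,pb,.042))
# slab corners marks in top view
for uv in((195,190),(154,297)):
    p,n=blob(t,'orange',uv,8);print(p,n,onz(t,p,.042))
for uv in((193.5,184),(282,211),(243,331),(149,301)):print(uv,onz(t,uv,.042))
E
```

```text
green [403.5 210.4] 119 [375.9 287.4] 165 [ 0.5724 -0.1932  0.109 ] [0.0002 0.0002]
red [466.7 196.4] 151 [436.8 342.1] 337 [ 0.5967 -0.3112  0.1059] [0.0005 0.0005]
yellow [434.8 204.3] 177 [404.6 314.5] 302 [ 0.584  -0.252   0.1048] [0.0001 0.0001]
hole [190.4 281.9] 145 [221.  191.6] 105 [0.4589 0.2128 0.0388] [0.0006 0.0006]
[0.45789801 0.21187673 0.042     ] [0.45854442 0.20887654 0.042     ]
armend [179.5 243.3] 56 [248.9 168. ] 21 [0.5307 0.2279 0.0655] [0.0012 0.0012]
[194.94736842 189.92105263] 38 [0.64260832 0.20971931 0.042     ]
[154.35714286 297.0952381 ] 42 [0.42971306 0.28160709 0.042     ]
(193.5, 184) [0.65515414 0.21319323 0.042     ]
(282, 211) [0.59436071 0.03419516 0.042     ]
(243, 331) [0.36342187 0.10832386 0.042     ]
(149, 301) [0.42236324 0.29184234 0.042     ]
```

Request:
step_arm --pt "0.3 -38 -30 0 8" --pt "0.3 -80 -63 0 16" --pt "0.3 -125 -99 0 24" --pt "0.3 -170 -134 0 32" --pt "0.3 -215 -170 0 40" --pt "0.3 -260 -205 0 48" --pt "0.3 -305 -241 0 52.3" --pt "0.3 -350 -276 0 52.3" --pt "0.3 -395 -312 0 52.3" --pt "0.3 -440 -347 0 52.3" --pt "0.3 -485 -383 0 52.3" --pt "0.3 -530 -418 0 52.3" --pt "0.3 -570 -450 0 52.3" --pt "0.3 -598 -472 0 52.3" --pt "0.3 -598 -472 0 52.3" --pt "0.3 -598 -472 0 52.3"

```text
time: 3.0
tool_pos: [0.5712, -0.192, 0.1756]
ee_rot: [-3.141, -0.001, 1.774]
wrist_force: [-0.4, 0.8, -0.1]
width: 0.0609
```

```bash
python3 - <<'E'
from bench import robot,cams,models
import cv2,numpy as np
from h import *
o=robot.get_obs();print(o['time'],o['tool_pos'],o['ee_rot'],o['width'],o['joint_positions'])
s=cams.snapshot('side');c=s['pixels'][180:430,250:500];cv2.imwrite('pics/s1.png',cv2.resize(c,None,fx=2.4,fy=2.4)[:,:,::-1])
p=np.array(o['tool_pos']);print(proj(s,p),proj(s,np.array([.572,-.193,.106])))
E
```

```text
3.0 [ 0.57124973 -0.19198292  0.17555901] [-3.14136452e+00 -9.23829704e-04  1.77418386e+00] 0.06089861460187227 [-4.18665636e-01  2.05623996e-01  1.23731209e+00  6.22988702e-04
  1.69938026e+00 -6.21973611e-01]
[380.31392217 258.66513788] [375.56749384 288.56666895]
```

View pics/s1.png

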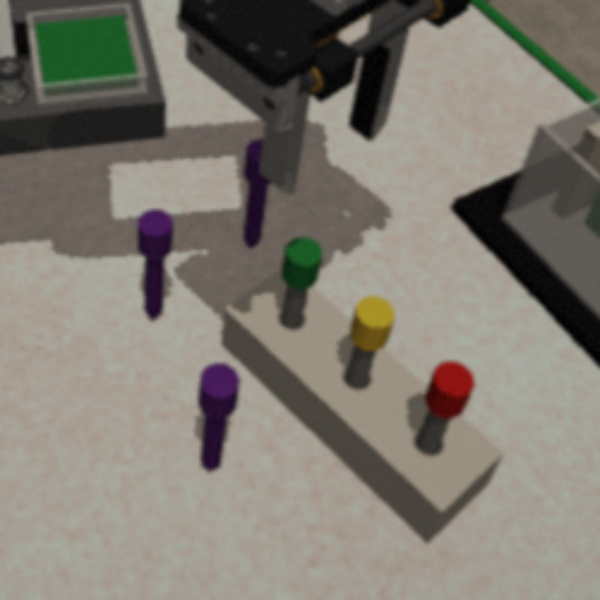

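The gripper is over the green cap and clear of the purple pins. Next I descend and grip.

Request:
step_arm --pt "0.3 0 0 30 0" --pt "0.3 0 0 60 0" --pt "0.3 0 0 82 0" --pt "0.3 0 0 89 0" --pt "0.3 0 0 89 0" --pt "-1 0 0 89 0" --pt "-1 0 0 89 0" --pt "-1 0 0 89 0" --pt "-1 0 0 89 0" --pt "-1 0 0 89 0"

```text
time: 4.3
tool_pos: [0.5716, -0.1927, 0.0868]
ee_rot: [3.141, 0.0, 1.774]
wrist_force: [0.2, -0.5, 0.3]
width: 0.0217
```

Request:
step_arm --pt "-1 0 0 -15 0" --pt "-1 0 0 -40 0" --pt "-1 0 0 -80 0" --pt "-1 0 0 -120 0" --pt "-1 0 0 -150 0" --pt "-1 0 0 -163 0" --pt "-1 0 0 -163 0" --pt "-1 0 0 -163 0"

```text
time: 5.3
tool_pos: [0.5709, -0.1923, 0.2477]
ee_rot: [-3.139, -0.002, 1.774]
wrist_force: [-0.1, 0.3, -1.6]
width: 0.0216
```

```bash
python3 - <<'E'
from bench import robot,cams,models
import cv2,numpy as np
from h import *
o=robot.get_obs();print(o['time'],o['tool_pos'],o['ee_rot'],o['width'],o['wrist_force'])
ims=[]
for n in('side','top'):
    s=cams.snapshot(n);p=np.array(o['tool_pos']);u=proj(s,p+[0,0,-.035]);f=proj(s,p+[0,0,-.076])
    print(n,u,f,[(d['position'],d['p']) for d in models.pinpoint(s,'pin_green')][:3])
    u=u.astype(int);c=s['pixels'][max(0,u[1]-70):u[1]+90,u[0]-70:u[0]+70];ims.append(cv2.resize(c,(400,int(c.shape[0]*400/140))))
    print(max(0,u[1]-70),u[0]-70)
h=min(i.shape[0] for i in ims);cv2.imwrite('pics/g1.png',np.hstack([i[:h] for i in ims])[:,:,::-1])
E
```

```text
5.3 [ 0.57087169 -0.19234373  0.24770586] [-3.13895373e+00 -2.00437900e-03  1.77398049e+00] 0.021602986800147893 [-0.11223601  0.2749421  -1.58747621]
side [383.55626618 241.12178561] [379.90779932 260.68700956] [([0.5697, -0.1947, 0.1697], 0.75), ([0.4777, -0.2424, 0.0004], 0.71), ([0.601, -0.1005, 0.0027], 0.64)]
171 313
top [413.03951705 194.82146147] [408.75120556 201.87125734] [([0.568, -0.1925, 0.1699], 0.71), ([0.6008, -0.0919, -0.0045], 0.7)]
124 343
```

View pics/g1.png

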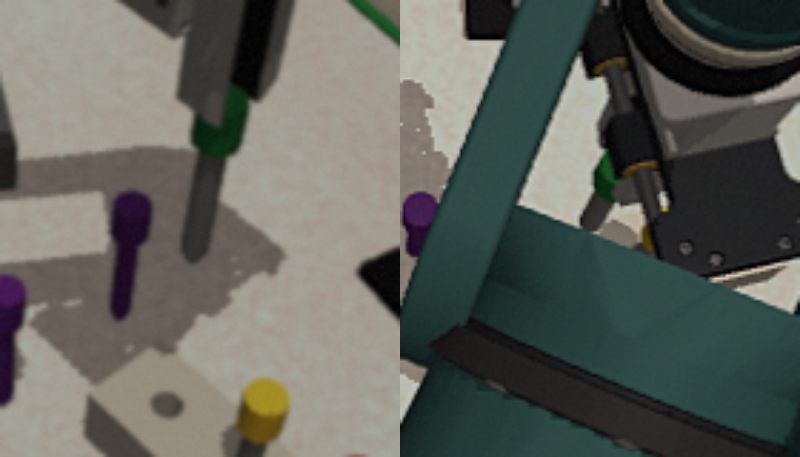

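The green pin is held upright: the foot is at side ≈(381,262), about as predicted. Its rack hole is empty and the yellow pin hasn't moved. Now I carry it over the gap spot.

Request:
step_arm --pt "-1 20 3 0 3" --pt "-1 55 9 0 6" --pt "-1 95 16 0 9" --pt "-1 135 23 0 12" --pt "-1 175 30 0 15" --pt "-1 215 37 0 18.2" --pt "-1 255 44 0 18.2" --pt "-1 295 51 0 18.2" --pt "-1 335 58 0 18.2" --pt "-1 365 63 0 18.2" --pt "-1 385.5 66.6 0 18.2" --pt "-1 385.5 66.6 30 18.2" --pt "-1 385.5 66.6 60 18.2" --pt "-1 385.5 66.6 60 18.2" --pt "-1 385.5 66.6 60 18.2"

```text
time: 7.38
tool_pos: [0.5595, 0.1983, 0.1908]
ee_rot: [3.14, -0.0, 1.456]
wrist_force: [-0.1, -0.1, -1.5]
width: 0.0216
```

```bash
python3 - <<'E'
from bench import robot,cams,models
import cv2,numpy as np
from h import *
o=robot.get_obs();print(o['time'],o['tool_pos'],o['ee_rot'],o['width'],o['wrist_force'])
s=cams.snapshot('side');p=np.array(o['tool_pos'])
for n in('side','top'):
    s=cams.snapshot(n)
    for l in ('pin_green','stand_hole','stand_gap'):print(n,l,[(d['position'],d['p']) for d in models.pinpoint(s,l)][:2])
    if n=='side':print(proj(s,p-[0,0,.078]));cv2.imwrite('pics/g2.png',cv2.resize(s['pixels'][60:270,160:440],None,fx=2.8,fy=2.8)[:,:,::-1])
E
```

```text
7.375 [0.55946958 0.19827733 0.19082649] [ 3.14021056e+00 -4.95827327e-04  1.45586219e+00] 0.021603477232903193 [-0.12784306 -0.12835627 -1.47153052]
side pin_green [([0.5593, 0.1959, 0.1129], 0.82), ([0.5006, -0.1174, -0.0006], 0.7)]
side stand_hole []
side stand_gap [([0.5583, 0.201, 0.0407], 0.95)]
[264.82330125 153.47521315]
top pin_green [([0.4798, -0.2432, -0.0009], 0.73), ([0.5007, -0.1189, 0.0015], 0.56)]
top stand_hole [([0.4579, 0.2119, 0.0404], 0.83), ([0.58, -0.2473, 0.0103], 0.2)]
top stand_gap [([0.5604, 0.2018, 0.0429], 0.88)]
```

View pics/g2.png

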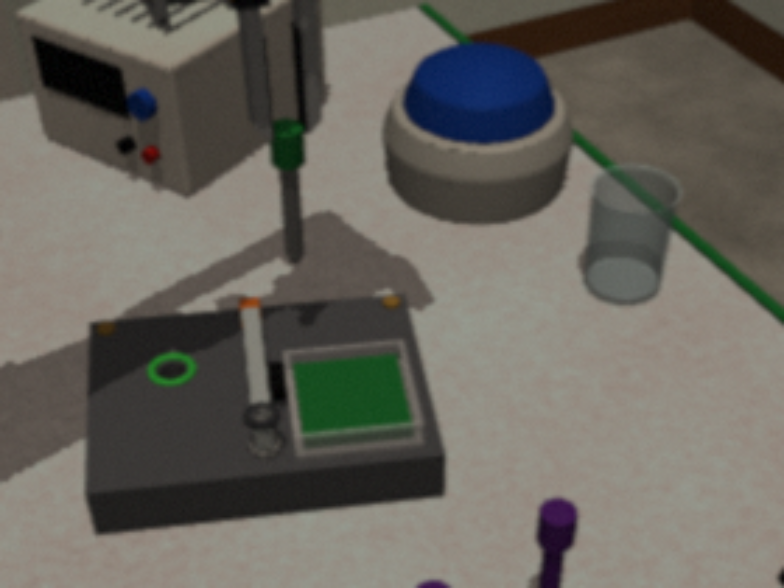

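Foot is over the gap spot: side (264.3,153.6) against (264.8,153.5) predicted. Now I lower it and push.

Request:
step_arm --pt "-1 0 0 30 0" --pt "-1 0 0 55 0" --pt "-1 0 0 66 0" --pt "-1 0 0 66 0" --pt "-1 0 0 66 0" --pt "-1 0 -8 66 0" --pt "-1 0.3 -18 66 0" --pt "-1 0.5 -29 66 0" --pt "-1 0.7 -40 66 0" --pt "-1 0.9 -51 66 0" --pt "-1 1.1 -62 66 0" --pt "-1 1.2 -73 66 0" --pt "-1 1.3 -84 66 0" --pt "-1 1.4 -93 66 0" --pt "-1 1.5 -99 66 0" --pt "-1 1.5 -102 66 0" --pt "-1 1.5 -102 66 0" --pt "-1 1.5 -102 66 0"

```text
time: 10.07
tool_pos: [0.4579, 0.2116, 0.1236]
ee_rot: [3.142, -0.0, 1.456]
wrist_force: [1.9, -0.8, -0.7]
width: 0.0218
```

```bash
python3 - <<'E'
from bench import robot,cams,models
import cv2,numpy as np
from h import *
o=robot.get_obs();print(o['time'],o['tool_pos'],o['ee_rot'],o['width'],o['wrist_force'])
p=np.array(o['tool_pos'])
for n in('side','top'):
    s=cams.snapshot(n)
    for l in ('pin_green','stand_hole','push_face'):print(n,l,[(d['position'],d['p']) for d in models.pinpoint(s,l)][:2])
    if n=='side':
        print(proj(s,p-[0,0,.078]),proj(s,np.array([.458,.2105,.042])));cv2.imwrite('pics/g3.png',cv2.resize(s['pixels'][110:260,170:340],None,fx=4,fy=4,interpolation=cv2.INTER_CUBIC)[:,:,::-1])
E
```

```text
10.075 [0.45793458 0.21155506 0.12362631] [ 3.14159231e+00 -1.05740379e-04  1.45619111e+00] 0.021751594599265713 [ 1.92970586 -0.78358424 -0.67437615]
side pin_green [([0.5992, -0.1003, -0.0008], 0.86), ([0.4792, -0.2417, -0.0003], 0.83)]
side stand_hole [([0.4573, 0.2102, 0.0458], 0.89)]
side push_face [([0.4573, 0.2125, 0.0628], 0.75), ([0.5805, -0.2509, 0.0005], 0.48)]
[219.99808324 189.62555248] [220.43832717 191.23056406]
top pin_green [([0.5051, -0.1173, 0.0004], 0.65), ([0.603, -0.0952, -0.003], 0.58)]
top stand_hole [([0.455, 0.2092, 0.0388], 0.56), ([0.5576, 0.2002, 0.0438], 0.41)]
top push_face [([0.4554, 0.2067, 0.058], 0.77)]
```

View pics/g3.png

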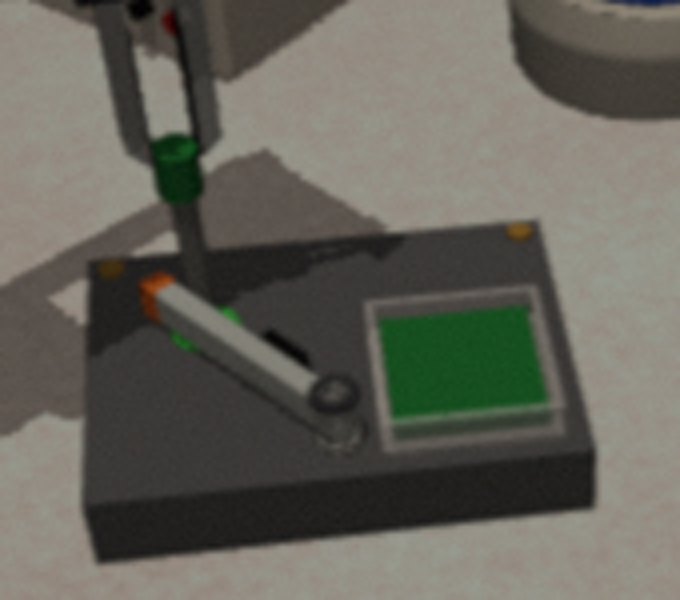

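```bash
python3 - <<'E'
from bench import robot,cams
from h import *
p=np.array(robot.get_obs()['tool_pos']);s=cams.snapshot('side')
for dz in(.03,.019,.006,0,-.007,-.02,-.05,-.078):print(dz,((proj(s,p+[0,0,dz])-[170,110])*4).round(0))
hs=s['pixels'][:,:,:]
c,n=blob(s,'green',(214,152),9);print('cap',(c-[170,110])*4,n)
# shank centre columns (dark gap) per row
g=cv2.cvtColor(s['pixels'],cv2.COLOR_RGB2GRAY)
for r in range(162,184,3):print(r,g[r,208:228])
E
```

```text
0.03 [169. 146.]
0.019 [172. 165.]
0.006 [176. 187.]
0 [178. 197.]
-0.007 [180. 209.]
-0.02 [184. 230.]
-0.05 [192. 277.]
-0.078 [200. 319.]
cap [173.27659574 160.63829787] 94
162 [86 86 86 82 66 45 39 37 37 34 36 52 76 87 86 87 88 87 86 86]
165 [88 89 89 87 79 55 42 37 35 37 33 40 64 83 87 88 87 84 83 84]
168 [ 86  98 103 123 128 103  65  44  43  45  43  41  48  76  88  86  87  91
  89  88]
171 [139 143 144 145 148 138  98  56  44  45  43  40  42  56  73  80  78  80
  76  73]
174 [49 45 40 40 37 34 34 38 42 44 43 44 39 32 34 29 31 32 32 33]
177 [33 34 34 33 34 32 32 36 41 44 46 42 40 36 34 33 32 32 32 34]
180 [64 74 80 86 89 77 54 39 37 42 43 44 41 35 30 32 31 35 31 31]
183 [ 80 105 123 129 131 129 128 128 122 101  77  54  45  40  34  28  33  35
  35  31]
```

The arm is swung open (orange end at top left), the pin is on its tray side and upright within about 2 mm over the hole. I'll lower it in stages.

Request:
step_arm --pt "-1 0 0 4 0" --pt "-1 0 0 8 0" --pt "-1 0 0 12 0" --pt "-1 0 0 16 0" --pt "-1 0 0 16 0"

```text
time: 11.15
tool_pos: [0.4574, 0.2114, 0.1069]
ee_rot: [-3.141, 0.0, 1.456]
wrist_force: [2.2, 0.5, -0.6]
width: 0.0216
```

Request:
step_arm --pt "-1 0 0 5 0" --pt "-1 0 0 10 0" --pt "-1 0 0 15 0" --pt "-1 0 0 19 0" --pt "-1 0 0 19 0"

```text
time: 11.78
tool_pos: [0.4573, 0.2114, 0.0878]
ee_rot: [-3.14, 0.001, 1.456]
wrist_force: [1.8, -0.3, -2.5]
width: 0.0216
```

```bash
python3 - <<'E'
from bench import robot,cams,models
import cv2,numpy as np
from h import *
o=robot.get_obs();print(o['time'],o['tool_pos'],o['width'],o['wrist_force'])
s=cams.snapshot('side')
cv2.imwrite('pics/g4.png',cv2.resize(s['pixels'][110:260,170:340],None,fx=4,fy=4,interpolation=cv2.INTER_CUBIC)[:,:,::-1])
E
```

```text
11.775 [0.45729693 0.21137807 0.08779479] 0.021583227597287345 [ 1.80277061 -0.28003478 -2.52603206]
```

View pics/g4.png

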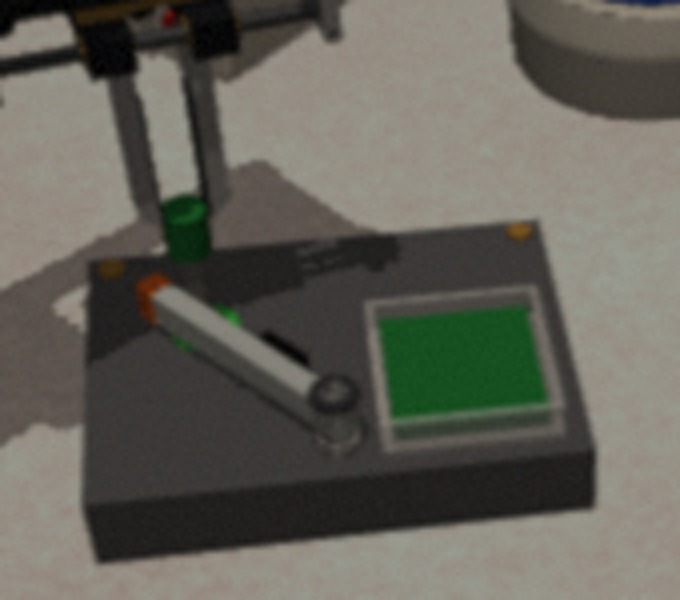

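The pin is almost fully in, with the cap just above the arm at crop (187,228). I seat it the last 2 mm and release.

Request:
step_arm --pt "-1 0 0 2 0" --pt "-1 0 0 2 0" --pt "0 0 0 2 0" --pt "1 0 0 2 0" --pt "1 0 0 2 0" --pt "1 0 0 2 0" --pt "1 0 0 2 0" --pt "1 0 0 -15 0" --pt "1 0 0 -40 0" --pt "1 0 0 -80 0" --pt "1 0 0 -130 0" --pt "1 0 0 -150 0" --pt "1 0 0 -150 0" --pt "1 0 0 -150 0"

```text
time: 13.58
tool_pos: [0.4573, 0.2114, 0.2379]
ee_rot: [-3.14, 0.0, 1.456]
wrist_force: [-0.2, 0.3, -0.8]
width: 0.0936
```

```bash
python3 - <<'E'
from bench import robot,cams,models
import cv2,numpy as np
from h import *
o=robot.get_obs();print(o['time'],o['tool_pos'],o['width'],o['wrist_force'])
for n in('side','top'):
    s=cams.snapshot(n)
    for l in('pin_green','stand_hole','push_face','pin_red','pin_yellow'):print(n,l,[(np.round(d['position'],4),round(d['p'],2)) for d in models.pinpoint(s,l)][:3])
    if n=='side':cv2.imwrite('pics/g5.png',cv2.resize(s['pixels'][110:260,170:340],None,fx=4,fy=4,interpolation=cv2.INTER_CUBIC)[:,:,::-1])
E
```

```text
13.575 [0.45734778 0.21139975 0.23794851] 0.09363189082307348 [-0.22658816  0.31828129 -0.77348662]
side pin_green [(array([ 0.4766, -0.2394,  0.0011]), 0.97), (array([ 0.5983, -0.0993, -0.0036]), 0.95), (array([ 5.022e-01, -1.170e-01, -2.000e-04]), 0.88)]
side stand_hole [(array([0.4601, 0.2109, 0.0482]), 0.96)]
side push_face [(array([0.4616, 0.2107, 0.0618]), 0.94)]
side pin_red [(array([ 0.5949, -0.3148,  0.0058]), 0.93), (array([0.4601, 0.2122, 0.0641]), 0.15)]
side pin_yellow [(array([ 0.5881, -0.2504,  0.0108]), 0.82)]
top pin_green [(array([0.4506, 0.2066, 0.0082]), 0.8), (array([ 0.4803, -0.242 , -0.0019]), 0.78), (array([ 0.5856, -0.2503,  0.0012]), 0.65)]
top stand_hole [(array([0.4563, 0.2113, 0.0432]), 0.7)]
top push_face [(array([0.4568, 0.2113, 0.0585]), 0.97)]
top pin_red [(array([ 0.5985, -0.3124,  0.0112]), 0.79)]
top pin_yellow [(array([ 0.5807, -0.2507,  0.0075]), 0.66)]
```

View pics/g5.png

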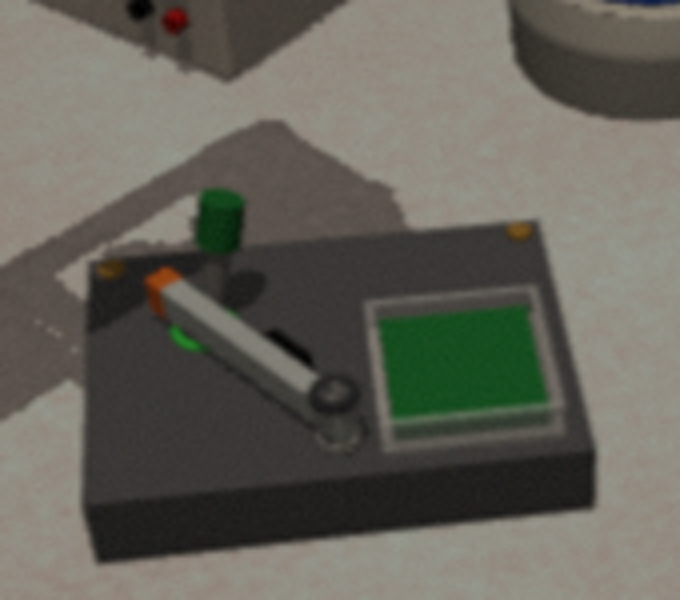

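```bash
python3 - <<'E'
from bench import robot
print(robot.close_job(),robot.get_obs()['time'])
E
```

```text
the job is handed in; nothing more can be done
the job is handed in; nothing more can be done
```

The green pin is in the green-ringed hole on the tray's side of the clamp arm, and the arm is leaning on it and staying open. I handed the job in at about 13.7 s; the hand-in gives no verdict.

I took the pin from the rack, lowered it at the gap spot, pushed the arm open with its shank, seated it and let go. The gripper then rose straight up, clear of everything.

**Last checks:**
- **Pin:** the top view puts its foot at z ≈ 0.008 m, about 34 mm below the hole's mouth and roughly 8–9 mm from its centre. In the side picture it leans slightly under the arm's push, as expected; I didn't measure the angle. The side-view network didn't find the seated green pin, only the purple look-alikes, so the foot position comes from the top view alone.
- **Arm:** I estimate about 0.62 rad from the position of the push face. This is from one moment after release; I didn't measure its speed.
- **Red and yellow pins:** both are still in the rack where they started, to within the networks' accuracy.
- **Gripper:** it is fully open, about 0.12 m above the pin's cap. The wrist force is near zero.

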